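# Return the half-sole template to the pattern rack

### The arm

A 7-joint arm with a two-finger parallel gripper is mounted at the origin on the work surface. World frame = base frame: x ahead of the robot, y to its left, z up, the work surface at z = 0. Lengths are in m, angles in rad, forces in N, time in s.
With the tool pointing down it reaches from about 0.425 to 0.875 m from the base axis. Payload 8.4 kg.
Tool frame: the origin (TCP) lies at the very end of the fingers, on their centre line; the grasp point (between the pads) lies 19 mm behind it; x points along the fingers, z is the direction in which the jaws open and shut, and the axes are right-handed (so a half turn about x gives the same grasp; the last joint's range is limited). The gripper opens to 87 mm and grips with 3 to 60 N. Pads are 19 mm wide; open, the fingers measure 117 mm over their backs; the gripper's body (75 mm by 190 mm) begins 51 mm behind the grasp point.
Start: joints at [-0.099, 0.333, 0.04, 1.465, -0.013, 1.343, -0.059], TCP at [0.65, -0, 0.193] pointing down, gripper open.
Joint ranges: [-2.58, 2.58], [-0.38, 2.09], [-1.3, 1.39], [0.25, 2.4], [-1.5, 4.64], [0.08, 2.09], [-2.65, 2.65]. Speed limits (rad/s): [2.22, 2.22, 2.79, 2.79, 3.14, 3.14, 3.14].

### API

Orientations are given as [roll, pitch, yaw] about the fixed x, y, z axes, in that order (R = Rz(yaw) Ry(pitch) Rx(roll)).
In Python, from plant import bot gives the robot as it stands.
- The arm moves only by the tool drive_tool, never from a script. Its argument "increments" is a list of rows, each a list of 7 numbers: the turn, a rotation vector about the tool's x, y, z in rad, then the shift along the tool's x, y, z in cm, then the opening in per cent of the stroke, from 0 (shut) to 100 (fully open). A call has exactly 10 rows; each row shifts and turns the commanded pose from where the row before left it, along the tool's axes as they then stand; what a row does not reach is not made up. A row lasts 1/10 s, in which the tool goes at most 50 mm and 8.59 degrees, less where a joint would pass 70% of its speed; a pose out of reach is approached as far as the arm can. A call is refused whole if a number of a shift passes 5 or a number of a turn 0.15, either way. A call with a gripper value outside its range is refused whole. The fingers move at their own pace and stop on an object; the grip force is fixed at half the most. Time passes only in rows, so rows that do not move let the fingers close, or fill a call up. It gives the time, the measured TCP pose, the force and the opening at its end, in the units of the state.
- bot.sense(): the state, without advancing time (a new reading comes with each control period).
- bot.capture(name): name is "scene" or "side" or "wrist"; returns a dict with "color" (480x640x3 uint8, blue, green, red), "intrinsics" (3x3 intrinsics, pixels), "R" (3x3) and "t" (3): a world point X has camera coordinates R X + t. Camera axes: x right, y down, z forward; pixel columns grow to the right and rows downward; lengths in m; the calibration is good to about 2 mm. A picture is of the moment at which its call begins. There is no depth.
- bot.hand_in(): hands the job in, once; it reports no verdict.
Trained networks look in a picture, given as the dict that the camera call returned (one of the last four; its "shot" number tells which), for a name from the list of things; names that differ only in an ending like _2 or _b are one class to them, and where a whole thing is asked for, a point or a joint stands for the part that bears it (a point fixed in the world has none). Each returns a list of dicts, best first, with "confidence" (0 to 1); they miss things now and then, are a little off and sometimes report something else, mostly with a low value. They report only what shows in the picture. A call takes as long as a camera call. They do not tell look-alikes from the thing itself.
- bot.regions_of(picture, label): "region" (480x640 bool, what is visible of it) and "xy" ([column, row] in pixels, amid what is visible of it).
- bot.tip_of(picture, label): "xy" ([column, row] in pixels: a listed point, or the origin of a listed thing).
The state is a dict: "clock": time; "joint_pos": joint angles; "joint_vel": joint speeds; "joint_torque": joint torques, N m; "ee_pos": TCP position; "ee_rot": TCP orientation; "ft_force": force on the tool from outside, world axes, zero at the start; "torque": the same for the moment, N m; "finger_gap": finger opening in m.
Only numpy, scipy, OpenCV 4.12 (cv2) and the standard library are available. Lean on these libraries where they do the work, as an engineer would, in place of code of your own. Each camera call takes 0.05 s, during which the arm holds its last target.

### The job

The larger of the two plywood templates standing in the pale wooden bench blocks, the half-sole template, belongs in the pattern rack. Take it out of its block and slide it, straight end down, into the one empty slot of the dark wooden rack, lowering it gently until it stands on the slot's floor rather than letting it drop, and let go. Leave the small heel template standing in its own block.

Things in the scene. Friction and masses are not known exactly. Their poses are not given: they have to be found in the camera images.
- half_sole: Half-sole template: plywood, 90 mm wide, 130 tall, 12 thick, 0.1 kg; straight bottom, round top of radius 45. Upright in the through groove (17 mm wide, 25 deep) of a fixed pale block 110 x 70 x 37 mm; 105 mm of it shows above the block. Origin: middle of its bottom edge, at first 12 mm over the bench. x: along its width (starts near world x); y: through its thickness; z: up.
- heel: Heel template, to be left alone: same plywood, 66 mm wide, 75 tall, 12 thick, round top, upright in another block like the first, about 0.14 to 0.3 m from it. Which block holds which template varies. Origin and axes as for half_sole.
- slot_floor (a point): Middle of the empty slot's floor, 24 mm over the bench. x: along the slot; y: across; z: up. Pocket 108 x 18 mm (end walls 34 mm high), 50 mm of straight walls, then the long walls flare to a mouth about 38 mm wide in the flat top of the rack, 68 mm above the floor. The fixed rack has three such slots, 75 mm apart along y; the other two hold loose templates that reach 112 mm above the slot floor.
Not all that is in view belongs to the job. What is shaped like the half_sole but blue, green or yellow is not meant.

How it is judged:
At the end, for the whole second after the job is handed in: The half-sole template stands straight end down in the empty slot: its bottom edge within 15 mm sideways and 8 mm in height of the middle of the slot's floor, upright and in line with the slot within 0.2 rad, at rest; the heel template is still upright in its block, within 30 mm of where it was (horizontal distance between half_sole and slot_floor below 0.015 m and z of half_sole in the frame of slot_floor between -0.008 and 0.008 m and angle between half_sole's own z axis and vertical below 0.2 rad and angle between the x axis of half_sole and the x axis of slot_floor, either way round below 0.2 rad and linear speed of half_sole below 0.03 m/s and distance of heel from where it was at the start of the episode below 0.03 m and angle between heel's own z axis and vertical below 0.25 rad); the robot touches nothing.
It fails at once if The half-sole template is dropped into the slot (faster than 0.6 m/s while its bottom edge is in the slot) (horizontal distance between half_sole and slot_floor below 0.03 m and z of half_sole in the frame of slot_floor below 0.06 m and linear speed of half_sole above 0.6 m/s).
It fails at once if The heel template is taken from its block or knocked over (distance of heel from where it was at the start of the episode above 0.03 m or angle between heel's own z axis and vertical above 0.35 rad).
It also fails if it takes over 46 s, if anything falls off the work surface, if the arm or the gripper's body presses on something with over 40 N, if the wrist force passes 120 N, or if a joint passes its speed limit or range.

## Working session

There is one attempt and no reset: what is moved stays moved. The work goes in short steps, Python scripts to look and compute and a tool call to move; the robot and the scene stay as the last step left them, time stands still between calls to the robot, and variables do not carry over. Pictures are saved under pics/ and viewed, and the job is handed in when it is done.

Besides the shell and the picture viewer there is one more tool, called after "Call:" by a JSON object that holds its "fn" and its "kwargs", one argument or row to a line. drive_tool: Moves the arm, as the interface text tells. Its arguments: {"type":"object","properties":{"increments":{"type":"array"}},"required":["increments"]}

```bash
ls; mkdir -p pics; cat > h.py <<'E'
import numpy as np,cv2,pickle
from plant import bot
def snap(names,tag):
    o={}
    for n in names:
        p=bot.capture(n); o[n]=p; cv2.imwrite(f'pics/{tag}_{n}.png',p['color'])
    pickle.dump(o,open(f'{tag}.pkl','wb')); return o
def ray(p,uv):
    K=np.array(p['intrinsics']);R=np.array(p['R']);t=np.array(p['t'])
    d=R.T@np.linalg.inv(K)@np.array([uv[0],uv[1],1.]); return -R.T@t,d
def onz(p,uv,z):
    c,d=ray(p,uv); return c+d*(z-c[2])/d[2]
def tri(obs):
    A=np.zeros((3,3));b=np.zeros(3)
    for p,uv in obs:
        c,d=ray(p,uv);d=d/np.linalg.norm(d);M=np.eye(3)-np.outer(d,d);A+=M;b+=M@c
    x=np.linalg.solve(A,b); return x
def proj(p,X):
    K=np.array(p['intrinsics']);q=K@(np.array(p['R'])@np.array(X)+np.array(p['t']));return q[:2]/q[2]
E
python3 - <<'E'
from h import *
o=snap(['scene','side','wrist'],'a')
for n in o:
  p=o[n]
  print(n,p['shot'],'cam',(-np.array(p['R']).T@np.array(p['t'])).round(3))
  for l in ['half_sole','heel','slot_floor']:
    try:print(l,'tip',[(np.round(d['xy'],1).tolist(),round(d['confidence'],2)) for d in bot.tip_of(p,l)])
    except Exception as e: print(e)
    try:
      if l!='slot_floor':print(l,'reg',[(np.round(d['xy'],1).tolist(),round(d['confidence'],2),int(d['region'].sum())) for d in bot.regions_of(p,l)])
    except Exception as e: print(e)
print(bot.sense())
E
```

```text
pics
scene 1 cam [1.126 0.052 0.895]
half_sole tip [([301.4, 269.3], 0.8), ([403.3, 211.7], 0.73), ([455.5, 393.2], 0.72), ([265.1, 322.7], 0.68), ([423.0, 291.1], 0.45)]
half_sole reg [([200.0, 153.2], 0.9, 1617), ([295.3, 240.0], 0.74, 255), ([189.3, 253.6], 0.7, 577), ([257.9, 304.8], 0.65, 1703), ([403.1, 192.5], 0.62, 1715), ([460.4, 375.9], 0.56, 1291)]
heel tip [([193.8, 267.4], 0.91)]
heel reg [([190.0, 251.7], 0.58, 551)]
slot_floor tip [([422.9, 289.6], 0.86)]
side 2 cam [0.355 0.85  0.739]
half_sole tip [([170.7, 326.7], 0.75), ([305.9, 240.4], 0.68), ([417.3, 194.9], 0.55)]
half_sole reg [([421.2, 178.1], 0.98, 523), ([307.7, 216.8], 0.88, 1226), ([261.8, 210.4], 0.86, 1032), ([376.6, 295.0], 0.78, 695), ([165.8, 304.4], 0.64, 1930)]
heel tip [([318.9, 194.3], 0.67)]
heel reg [([319.3, 183.3], 0.75, 327)]
slot_floor tip [([317.1, 195.7], 0.4)]
wrist 3 cam [0.648 0.077 0.384]
half_sole tip [([146.6, 268.9], 0.89), ([288.0, 319.4], 0.79)]
half_sole reg [([130.8, 292.8], 0.94, 5316)]
heel tip []
heel reg []
slot_floor tip []
{'clock': 0.9, 'joint_pos': array([-0.09920536,  0.33317609,  0.03989316,  1.46540401, -0.01342249,
        1.34331235, -0.05849833]), 'joint_vel': array([-7.13182003e-04, -5.08081630e-05,  9.33997302e-04,  3.08646216e-04,
       -1.55734003e-04, -3.52403496e-04, -1.54190960e-03]), 'joint_torque': array([ 8.11212867e-04, -6.56092572e+01,  1.33370440e+00, -4.04049110e+01,
       -5.97636262e-02,  3.45829187e-02, -1.20535738e-04]), 'ee_pos': array([6.49964363e-01, 3.99092241e-06, 1.93059284e-01]), 'ee_rot': array([2.4361459 , 1.57074898, 2.43612367]), 'ft_force': array([-0.51775305, -0.04945128, -0.45288467]), 'torque': array([-0.06639395, -0.00680947,  0.00069377]), 'finger_gap': 0.08708444638200143}
```

View pics/a_scene.png

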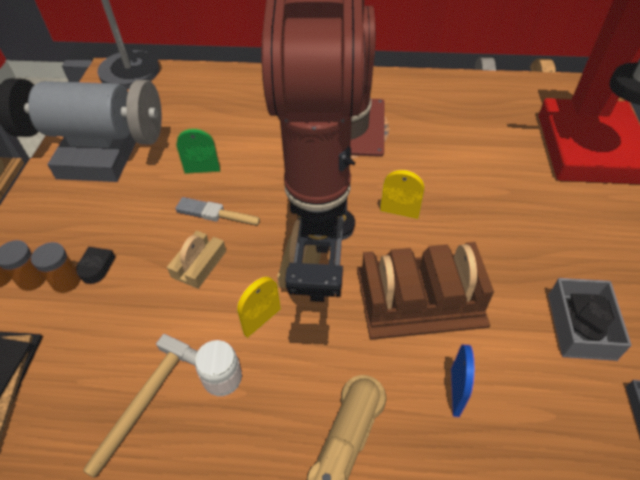

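View pics/a_side.png

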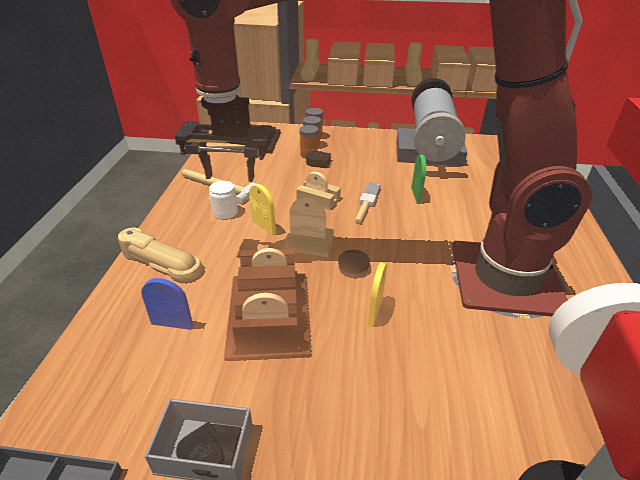

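View pics/a_wrist.png

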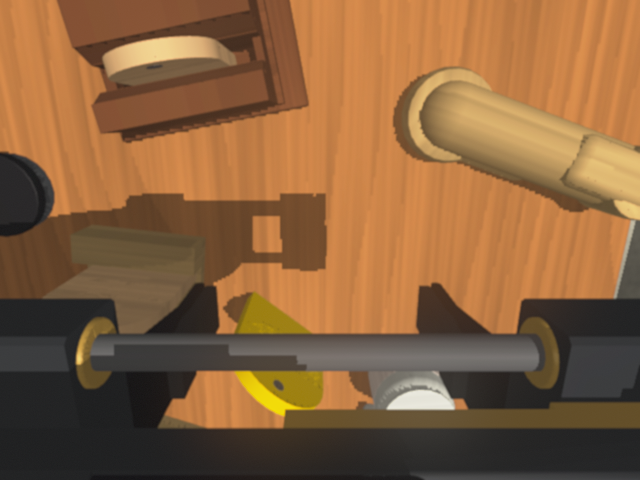

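The scene view shows the rack at (428,288), with its empty middle slot at about (423,290). The heel template is in its block at (195,255). The half-sole's block is hidden behind the gripper at about (300,250).
The side view shows the plain plywood half-sole in its block at (308,220), the heel at (318,185) and the rack at (268,310).
Candidates in the side view are the blue (167,305), yellow (262,210), yellow (377,295), green (420,178), two rack templates, and plywood (308,220). Only the last is unpainted and stands in a pale block with about 105 mm showing.

```bash
python3 - <<'E'
from h import *
o=pickle.load(open('a.pkl','rb'))
s,d,w=o['scene'],o['side'],o['wrist']
print('slot',onz(s,(422.9,289.6),.024))
print('heel',tri([(s,(193.8,267.4)),(d,(318.9,194.3))]),onz(s,(193.8,267.4),.012))
print('half side',onz(d,(305.9,240.4),.012),'wrist',onz(w,(146.6,268.9),.012), tri([(d,(305.9,240.4)),(w,(146.6,268.9))]), 'scene',onz(s,(301.4,269.3),.012))
c=cv2.resize(d['color'][150:370,210:400],None,fx=3,fy=3,interpolation=cv2.INTER_CUBIC)[:600];cv2.imwrite('pics/c1.png',cv2.resize(d['color'][160:360,210:400],None,fx=3,fy=3,interpolation=cv2.INTER_CUBIC))
c=s['color'][180:340,160:360];cv2.imwrite('pics/c2.png',cv2.resize(c,None,fx=3.5,fy=3.5,interpolation=cv2.INTER_CUBIC))
c=s['color'][220:350,340:500];cv2.imwrite('pics/c3.png',cv2.resize(c,None,fx=4,fy=4,interpolation=cv2.INTER_CUBIC))
E
```

```text
slot [0.53478341 0.19440286 0.024     ]
heel [ 0.48877065 -0.29298402  0.00072186] [ 0.50454094 -0.28353071  0.012     ]
half side [ 0.49018704 -0.06278614  0.012     ] wrist [ 0.48176633 -0.06112863  0.012     ] [ 0.4873182  -0.05672846  0.01911978] scene [ 0.49344371 -0.05532953  0.012     ]
```

View pics/c1.png

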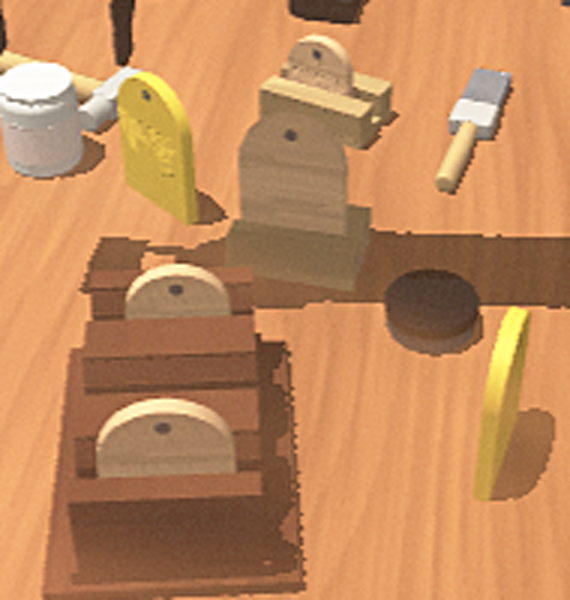

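View pics/c3.png

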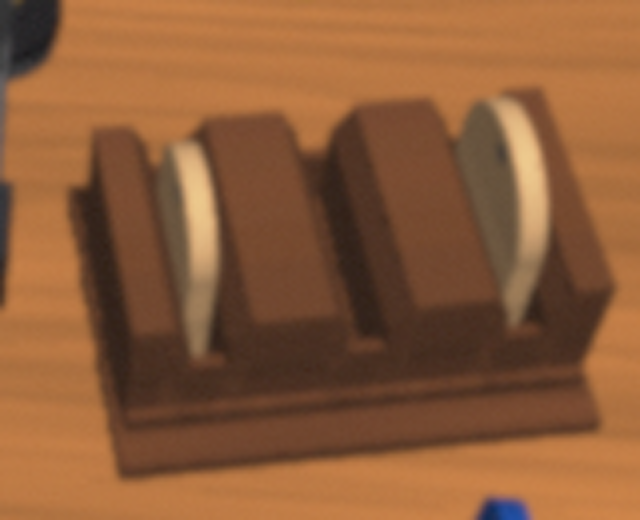

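The crop confirms it: the plain plywood template at side-view pixel (308,220) stands tall in a pale block, and the heel is behind it at (318,185). I'll move the arm above the rack, turning the jaws along y. That clears the scene view of the half-sole.

Call:
{"fn": "drive_tool", "kwargs": {
  "increments": [
    [0, 0, 0, -2.8, 2.7, -1.7, 100],
    [0, 0, 0, -2.8, 2.7, -1.7, 100],
    [0, 0, 0, -2.8, 2.7, -1.7, 100],
    [0, 0, 0, -2.8, 2.7, -1.7, 100],
    [0, 0, 0, -2.8, 2.7, -1.7, 100],
    [0, 0, 0, -2.8, 2.7, -1.7, 100],
    [0, 0, 0, -2.8, 2.7, -1.7, 100],
    [0.14, 0, 0, 0, 0, 0, 100],
    [0.14, 0, 0, 0, 0, 0, 100],
    [0.14, 0, 0, 0, 0, 0, 100]
  ]
}}

```text
clock: 1.9
ee_pos: [0.5309, 0.1893, 0.3894]
ee_rot: [0.789, 1.57, 0.364]
ft_force: [-0.8, -0.6, -0.0]
finger_gap: 0.0872
```

Call:
{"fn": "drive_tool", "kwargs": {
  "increments": [
    [0.14, 0, 0, 0, 0, 0, 100],
    [0.14, 0, 0, 0, 0, 0, 100],
    [0.14, 0, 0, 0, 0, 0, 100],
    [0.14, 0, 0, 0, 0, 0, 100],
    [0.14, 0, 0, 0, 0, 0, 100],
    [0.14, 0, 0, 0, 0, 0, 100],
    [0.14, 0, 0, 0, 0, 0, 100],
    [0, 0, 0, 0, 0, 0, 100],
    [0, 0, 0, 0, 0, 0, 100],
    [0, 0, 0, 0, 0, 0, 100]
  ]
}}

```text
clock: 2.9
ee_pos: [0.531, 0.1891, 0.3891]
ee_rot: [2.682, 1.571, 1.285]
ft_force: [0.8, -0.3, -0.5]
finger_gap: 0.087
```

```bash
python3 - <<'E'
from h import *
o=snap(['scene','side','wrist'],'b')
for n in o:
  p=o[n]
  print(n,'cam',(-np.array(p['R']).T@np.array(p['t'])).round(3))
  for l in ['half_sole','heel','slot_floor']:
    print(l,'tip',[(np.round(d['xy'],1).tolist(),round(d['confidence'],2)) for d in bot.tip_of(p,l)])
s=bot.sense();print(s['clock'],s['ee_pos'],s['ee_rot'],s['joint_pos'],s['finger_gap'],s['ft_force'])
E
```

```text
scene cam [1.126 0.052 0.895]
half_sole tip [([298.6, 268.0], 0.9), ([400.2, 208.1], 0.87), ([263.9, 321.5], 0.66), ([454.2, 393.7], 0.63), ([203.6, 170.4], 0.58)]
heel tip [([194.2, 266.3], 0.56)]
slot_floor tip [([424.0, 289.4], 0.71)]
side cam [0.355 0.85  0.739]
half_sole tip [([418.3, 197.0], 0.88), ([374.3, 311.1], 0.74), ([306.4, 237.8], 0.72), ([171.9, 323.4], 0.58), ([262.0, 228.8], 0.55)]
heel tip [([317.6, 195.8], 0.69)]
slot_floor tip []
wrist cam [0.606 0.202 0.58 ]
half_sole tip [([299.6, 11.8], 0.94), ([543.0, 157.5], 0.76), ([316.2, 322.7], 0.68), ([315.9, 175.7], 0.67), ([478.7, 240.5], 0.63)]
heel tip [([624.8, 263.6], 0.68)]
slot_floor tip [([318.0, 175.7], 0.64)]
3.5 [0.53100221 0.18897962 0.38905208] [-3.07201314  1.570789    1.8112612 ] [-4.20793314e-01  1.29670316e-01 -7.17027055e-05  1.32095117e+00
  2.08308756e-06  1.69096985e+00 -1.82077514e+00] 0.08678295634877599 [ 0.27618935  0.05076981 -0.81451707]
```

View pics/b_scene.png

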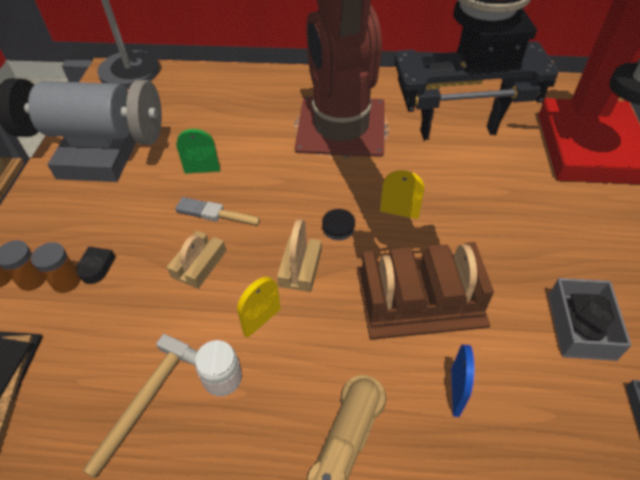

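View pics/b_wrist.png

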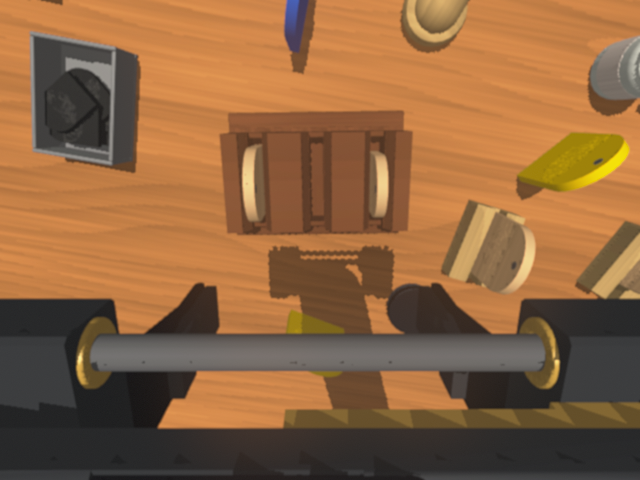

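The scene view now shows the half-sole in its block at (298,250), the heel at (195,255) and the empty slot at (423,290). The wrist view shows the slot at (318,180) and the half-sole block at (488,245). I'll enlarge both for precise edges.

```bash
python3 - <<'E'
from h import *
o=pickle.load(open('b.pkl','rb'))
w=o['wrist']
cv2.imwrite('pics/d1.png',cv2.resize(w['color'][100:245,215:415],None,fx=4,fy=4,interpolation=cv2.INTER_CUBIC))
cv2.imwrite('pics/d2.png',cv2.resize(w['color'][190:310,430:590],None,fx=5,fy=5,interpolation=cv2.INTER_CUBIC))
cv2.imwrite('pics/d3.png',cv2.resize(o['scene']['color'][210:300,260:360],None,fx=6,fy=6,interpolation=cv2.INTER_CUBIC))
from scipy.spatial.transform import Rotation as Ro
print(Ro.from_euler('xyz',bot.sense()['ee_rot']).as_matrix().round(3))
for uv in [(318,175.7)]: print('slot wrist',onz(w,uv,.024))
print('slot scene',onz(o['scene'],(424,289.4),.024), tri([(w,(318,175.7)),(o['scene'],(424,289.4))]))
d,s=o['side'],o['scene']
print('half',tri([(w,(478.7,240.5)),(s,(298.6,268)),(d,(306.4,237.8))]),[onz(p,u,.012).round(4) for p,u in [(w,(478.7,240.5)),(s,(298.6,268)),(d,(306.4,237.8))]])
E
```

```text
[[-0.     0.985  0.17 ]
 [ 0.     0.17  -0.985]
 [-1.    -0.    -0.   ]]
slot wrist [0.53638473 0.18838322 0.024     ]
slot scene [0.53414499 0.19661124 0.024     ] [0.53861154 0.19191769 0.03247618]
half [ 0.48821201 -0.06038555  0.0171922 ] [array([ 0.4826, -0.0591,  0.012 ]), array([ 0.4905, -0.0616,  0.012 ]), array([ 0.4904, -0.0738,  0.012 ])]
```

View pics/d1.png

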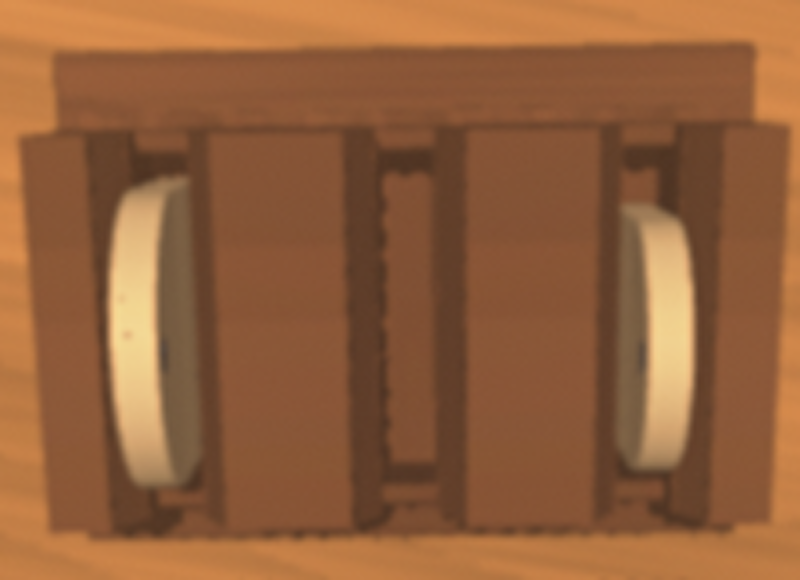

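View pics/d2.png

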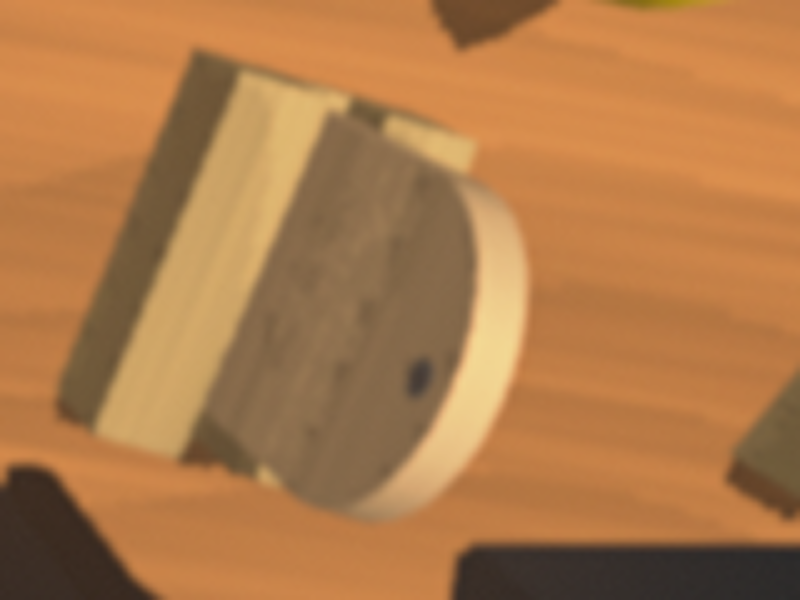

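View pics/d3.png

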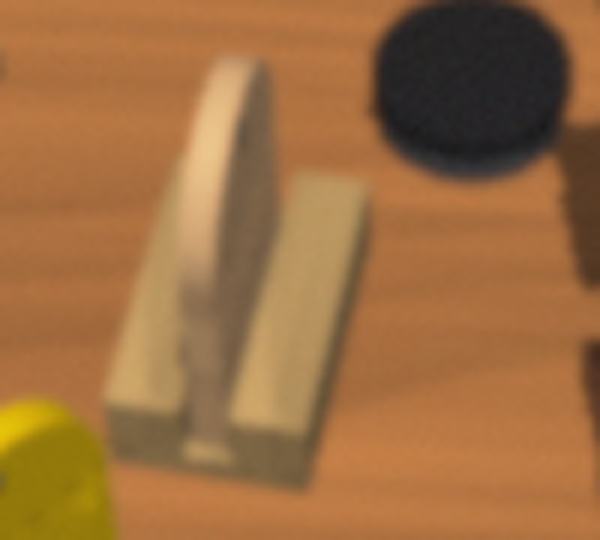

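```bash
python3 - <<'E'
from h import *
o=pickle.load(open('b.pkl','rb'))
w,s,d=o['wrist'],o['scene'],o['side']
f=lambda x,y:(x/4+215-.375,y/4+100-.375)
P=[onz(w,f(*q),.092) for q in [(20,137),(790,126),(770,520),(50,532)]]
P=np.array(P);print(P.round(4),'centre',P.mean(0).round(4))
print('sides',[np.linalg.norm(P[i]-P[(i+1)%4]).round(4) for i in range(4)])
a=P[0]-P[3];b=P[1]-P[2];c=P[0]-P[1]; print('yaws',np.arctan2(a[1],a[0]),np.arctan2(b[1],b[0]),np.arctan2(-c[0],c[1]))
M=np.array([onz(w,f(*q),.092) for q in [(345,130),(467,130),(467,525),(355,525)]]);print('mouth',M.round(4).tolist(),M.mean(0),np.linalg.norm(M[0]-M[1]),np.linalg.norm(M[2]-M[3]))
g=lambda x,y:(x/5+430-.4,y/5+190-.4)
B=np.array([onz(w,g(*q),.037) for q in [(93,428),(240,70),(475,140)]])
print('blk wrist',B.round(4).tolist(),np.linalg.norm(B[0]-B[1]),np.linalg.norm(B[2]-B[1]),'cent',(B[0]+B[2])/2,'yaw',np.arctan2(*(B[1]-B[0])[[1,0]]),np.arctan2(*(B[1]-B[2])[[1,0]])-np.pi/2)
h=lambda x,y:(x/6+260-.42,y/6+210-.42)
B=np.array([onz(s,h(*q),.037) for q in [(107,403),(305,430),(370,187)]])
print('blk scene',B.round(4).tolist(),np.linalg.norm(B[0]-B[1]),np.linalg.norm(B[2]-B[1]),'cent',(B[0]+B[2])/2,'yaw',np.arctan2(*(B[1]-B[2])[[1,0]]),np.arctan2(*(B[1]-B[0])[[1,0]])-np.pi/2)
# template top in scene: apex approx (232,60)
print('apex z.142 scene',onz(s,h(243,58),.142))
E
```

```text
[[0.5729 0.3111 0.092 ]
 [0.6145 0.0912 0.092 ]
 [0.4982 0.0693 0.092 ]
 [0.4559 0.2894 0.092 ]] centre [0.5354 0.1903 0.092 ]
sides [np.float64(0.2238), np.float64(0.1183), np.float64(0.2241), np.float64(0.119)]
yaws 0.18380761830415174 0.18623923215670168 0.18684718145118742
mouth [[0.5911, 0.2183, 0.092], [0.5972, 0.1834, 0.092], [0.4804, 0.1618, 0.092], [0.4744, 0.1962, 0.092]] [0.53578726 0.18993898 0.092     ] 0.03544534915100388 0.03484612003675624
blk wrist [[0.4305, -0.0192, 0.037], [0.5382, -0.0314, 0.037], [0.5304, -0.1004, 0.037]] 0.10833041930948653 0.06946952249665304 cent [ 0.48047524 -0.05983173  0.037     ] yaw -0.1124514817679875 -0.11153807898299473
blk scene [[0.5332, -0.0988, 0.037], [0.5395, -0.0311, 0.037], [0.4337, -0.0179, 0.037]] 0.06796181012278968 0.10658304821200489 cent [ 0.48347427 -0.05836322  0.037     ] yaw -0.12408829017763044 -0.09196296232932077
apex z.142 scene [ 0.46776722 -0.0546736   0.142     ]
```

Measured so far: slot centre at about (0.5356, 0.190) with yaw 0.186, and half-sole block at about (0.482, -0.059) with yaw -0.115. Next I move above the half-sole.

Call:
{"fn": "drive_tool", "kwargs": {
  "increments": [
    [0, 0, 0, 1.84, -1.25, 3.38, 100],
    [0, 0, 0, 1.84, -1.25, 3.38, 100],
    [0, 0, 0, 1.84, -1.25, 3.38, 100],
    [0, 0, 0, 1.84, -1.25, 3.38, 100],
    [0, 0, 0, 1.84, -1.25, 3.38, 100],
    [0, 0, 0, 1.84, -1.25, 3.38, 100],
    [0, 0, 0, 1.84, -1.25, 3.38, 100],
    [0.143, 0, 0, 0, 0, 0, 100],
    [0.143, 0, 0, 0, 0, 0, 100],
    [0, 0, 0, 0, 0, 0, 100]
  ]
}}

```text
clock: 4.5
ee_pos: [0.4849, -0.0593, 0.2603]
ee_rot: [2.891, 1.571, 1.202]
ft_force: [0.1, 0.2, 0.5]
finger_gap: 0.0871
```

```bash
python3 - <<'E'
from h import *
o=snap(['wrist'],'c')
w=o['wrist']
from scipy.spatial.transform import Rotation as Ro
s=bot.sense();print(s['clock'],s['ee_pos'],s['joint_pos'].round(2));print(Ro.from_euler('xyz',s['ee_rot']).as_matrix().round(3), w['color'].shape)
E
```

```text
4.55 [ 0.48495633 -0.05904275  0.26032601] [-0.17 -0.03  0.19  1.75  0.01  1.43 -1.66]
[[ 0.     0.994 -0.112]
 [ 0.    -0.112 -0.994]
 [-1.     0.    -0.   ]] (480, 640, 3)
```

View pics/c_wrist.png

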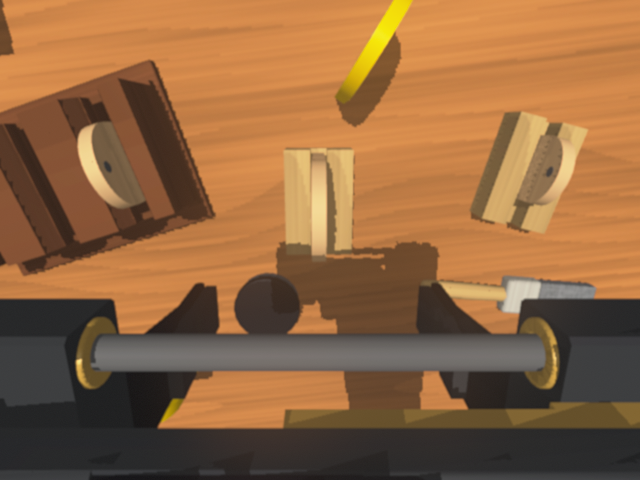

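The jaws line up with the template. The wrist view shows its top edge at column 319, rows 153–258, with the block at columns 285–354.

```bash
python3 - <<'E'
from h import *
w=pickle.load(open('c.pkl','rb'))['wrist']
cv2.imwrite('pics/e1.png',cv2.resize(w['color'][140:270,270:370],None,fx=4.6,fy=4.6,interpolation=cv2.INTER_CUBIC))
for X in [(.482,-.059,.142),(.482,-.059,.037)]:print(proj(w,X))
E
```

```text
[316.3976432  226.39634285]
[316.56071256 201.29203028]
```

View pics/e1.png

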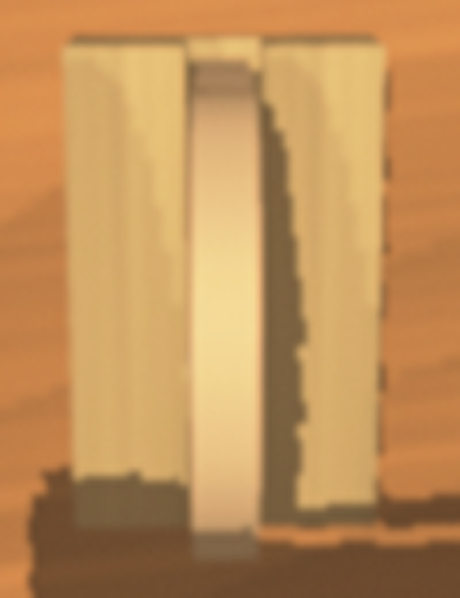

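```bash
python3 - <<'E'
from h import *
w=pickle.load(open('c.pkl','rb'))['wrist']
yaw=-.113
ux=np.array([np.cos(yaw),np.sin(yaw),0])
fr=onz(w,(319,152.8),.012);print('front bottom',fr,'centre',fr-.045*ux)
from scipy.optimize import brentq
th=np.linspace(0,np.pi,181)
def bot_row(x,y):
    return max(proj(w,np.array([x,y,.012+.085])+ux*.045*np.cos(t)+np.array([0,0,.045*np.sin(t)]))[1] for t in th)
print('xc',brentq(lambda x:bot_row(x,-.06)-261.4,.45,.52))
# block corners top z=.037
h=lambda x,y:(x/4.6+270-.4,y/4.6+140-.4)
for q in [(65,45),(383,45),(75,525),(378,522)]:print(onz(w,h(*q),.037).round(4))
for z in(.142,.12):print('mid top col319', onz(w,(318.7,215),z))
print('tcp',bot.sense()['ee_pos'])
E
```

```text
front bottom [ 0.52872204 -0.06713266  0.012     ] centre [ 0.48400904 -0.06205848  0.012     ]
xc 0.4847356032456055
[ 0.538  -0.0327  0.037 ]
[ 0.5299 -0.1012  0.037 ]
[ 0.4292 -0.0196  0.037 ]
[ 0.4216 -0.0899  0.037 ]
mid top col319 [ 0.49089235 -0.06186732  0.142     ]
mid top col319 [ 0.48595571 -0.06137244  0.12      ]
tcp [ 0.48495633 -0.05904275  0.26032601]
```

Centre fixed at about (0.4844, -0.0615), yaw -0.113. I descend, then close.

Call:
{"fn": "drive_tool", "kwargs": {
  "increments": [
    [0, 0, 0, 1.5, 0, 0.25, 100],
    [0, 0, 0, 2.5, 0, 0, 100],
    [0, 0, 0, 2.5, 0, 0, 100],
    [0, 0, 0, 2.5, 0, 0, 100],
    [0, 0, 0, 2.5, 0, 0, 100],
    [0, 0, 0, 2.0, 0, 0, 100],
    [0, 0, 0, 1.5, 0, 0, 100],
    [0, 0, 0, 1.0, 0, 0, 100],
    [0, 0, 0, 0.5, 0, 0, 100],
    [0, 0, 0, 0, 0, 0, 100]
  ]
}}

```text
clock: 5.55
ee_pos: [0.4846, -0.0614, 0.0951]
ee_rot: [-1.379, 1.57, -3.063]
ft_force: [0.8, -0.2, 0.4]
finger_gap: 0.087
```

Call:
{"fn": "drive_tool", "kwargs": {
  "increments": [
    [0, 0, 0, 0, 0, 0, 50],
    [0, 0, 0, 0, 0, 0, 30],
    [0, 0, 0, 0, 0, 0, 20],
    [0, 0, 0, 0, 0, 0, 0],
    [0, 0, 0, 0, 0, 0, 0],
    [0, 0, 0, 0, 0, 0, 0],
    [0, 0, 0, 0, 0, 0, 0],
    [0, 0, 0, 0, 0, 0, 0],
    [0, 0, 0, 0, 0, 0, 0],
    [0, 0, 0, 0, 0, 0, 0]
  ]
}}

```text
clock: 6.55
ee_pos: [0.4847, -0.0615, 0.0952]
ee_rot: [-1.494, 1.571, 3.103]
ft_force: [0.4, 0.2, -0.6]
finger_gap: 0.0154
```

Call:
{"fn": "drive_tool", "kwargs": {
  "increments": [
    [0, 0, 0, 0, 0, 0, 0],
    [0, 0, 0, 0, 0, 0, 0],
    [0, 0, 0, 0, 0, 0, 0],
    [0, 0, 0, 0, 0, 0, 0],
    [0, 0, 0, 0, 0, 0, 0],
    [0, 0, 0, -0.3, 0, 0, 0],
    [0, 0, 0, -0.5, 0, 0, 0],
    [0, 0, 0, -0.6, 0, 0, 0],
    [0, 0, 0, -0.6, 0, 0, 0],
    [0, 0, 0, 0, 0, 0, 0]
  ]
}}

```text
clock: 7.55
ee_pos: [0.4854, -0.0616, 0.1165]
ee_rot: [1.735, 1.569, 0.049]
ft_force: [0.1, -0.9, -0.6]
finger_gap: 0.0117
```

```bash
python3 - <<'E'
from h import *
o=snap(['side'],'d')
cv2.imwrite('pics/f1.png',cv2.resize(o['side']['color'][100:300,210:410],None,fx=3,fy=3))
s=bot.sense();print(s['finger_gap'],s['ft_force'],s['ee_pos'])
E
```

```text
0.011900032031889947 [ 0.13957536  0.58141322 -1.9086848 ] [ 0.48511596 -0.06152847  0.11591059]
```

View pics/f1.png

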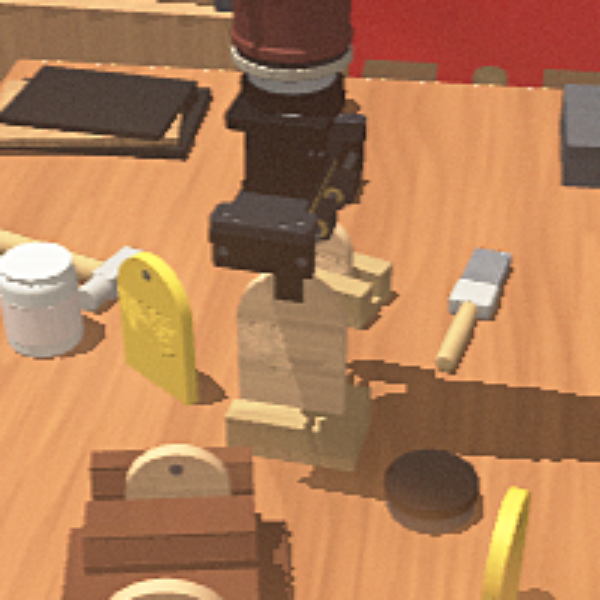

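The crop shows the template lifting cleanly between the fingers, with a gap of 12 mm. I lift it clear of the rack.

Call:
{"fn": "drive_tool", "kwargs": {
  "increments": [
    [0, 0, 0, -1, 0, 0, 0],
    [0, 0, 0, -2, 0, 0, 0],
    [0, 0, 0, -2.5, 0, 0, 0],
    [0, 0, 0, -2.5, 0, 0, 0],
    [0, 0, 0, -2.5, 0, 0, 0],
    [0, 0, 0, -2.5, 0, 0, 0],
    [0, 0, 0, -2.5, 0, 0, 0],
    [0, 0, 0, -2, 0, 0, 0],
    [0, 0, 0, -1, 0, 0, 0],
    [0, 0, 0, 0, 0, 0, 0]
  ]
}}

```text
clock: 8.6
ee_pos: [0.4852, -0.0615, 0.3015]
ee_rot: [1.72, 1.569, 0.034]
ft_force: [0.2, 0.4, -0.3]
finger_gap: 0.0117
```

```bash
python3 - <<'E'
from h import *
from scipy.spatial.transform import Rotation as Ro
s=bot.sense();R=Ro.from_euler('xyz',s['ee_rot']).as_matrix();print(s['ee_pos'],s['finger_gap'],R.round(3))
d=np.array([.5356,.190,.30])-s['ee_pos'];print(R.T@d*100, np.arctan2(R[1,1],R[0,1]))
E
```

```text
[ 0.48520038 -0.06153443  0.30154052] 0.011713399806395559 [[ 0.002  0.993 -0.115]
 [ 0.    -0.115 -0.993]
 [-1.     0.002 -0.   ]]
[  0.1664153    2.11545106 -25.56595074] -0.11518082742503782
```

Call:
{"fn": "drive_tool", "kwargs": {
  "increments": [
    [0, 0, 0, 0, 0.16, -2.0, 0],
    [0, 0, 0, 0, 0.28, -3.4, 0],
    [0, 0, 0, 0, 0.28, -3.4, 0],
    [0, 0, 0, 0, 0.28, -3.4, 0],
    [0, 0, 0, 0, 0.28, -3.4, 0],
    [0, 0, 0, 0, 0.28, -3.4, 0],
    [0, 0, 0, 0, 0.28, -3.4, 0],
    [0, 0, 0, 0, 0.28, -3.2, 0],
    [-0.15, 0, 0, 0, 0, 0, 0],
    [-0.15, 0, 0, 0, 0, 0, 0]
  ]
}}

```text
clock: 9.6
ee_pos: [0.5345, 0.1915, 0.2982]
ee_rot: [-1.406, 1.568, -2.784]
ft_force: [0.7, 0.1, -0.7]
finger_gap: 0.0115
```

Call:
{"fn": "drive_tool", "kwargs": {
  "increments": [
    [0, 0, 0, 0.5, 0, 0, 0],
    [0, 0, 0, 1, 0, 0, 0],
    [0, 0, 0, 1, 0, 0, 0],
    [0, 0, 0, 1, 0, 0, 0],
    [0, 0, 0, 0.5, 0, 0, 0],
    [0, 0, 0, 0, 0, 0, 0],
    [0, 0, 0, 0, 0, 0, 0],
    [0, 0, 0, 0, 0, 0, 0],
    [0, 0, 0, 0, 0, 0, 0],
    [0, 0, 0, 0, 0, 0, 0]
  ]
}}

```text
clock: 10.6
ee_pos: [0.5353, 0.1905, 0.2606]
ee_rot: [1.845, 1.57, 0.459]
ft_force: [0.2, 0.6, -0.1]
finger_gap: 0.0118
```

```bash
python3 - <<'E'
from h import *
from scipy.spatial.transform import Rotation as Ro
o=snap(['scene','side','wrist'],'e')
s=bot.sense();R=Ro.from_euler('xyz',s['ee_rot']).as_matrix();print(s['clock'],s['ee_pos'],s['finger_gap'],R.round(3))
print(np.arctan2(R[1,1],R[0,1]))
cv2.imwrite('pics/g1.png',cv2.resize(o['scene']['color'][140:340,340:540],None,fx=3,fy=3,interpolation=cv2.INTER_CUBIC))
cv2.imwrite('pics/g2.png',cv2.resize(o['side']['color'][150:350,180:380],None,fx=3,fy=3,interpolation=cv2.INTER_CUBIC))
E
```

```text
10.75 [0.53521917 0.19032696 0.2603673 ] 0.011489498555019309 [[ 0.     0.983  0.184]
 [ 0.     0.184 -0.983]
 [-1.     0.    -0.   ]]
0.18468603402085898
```

View pics/g1.png

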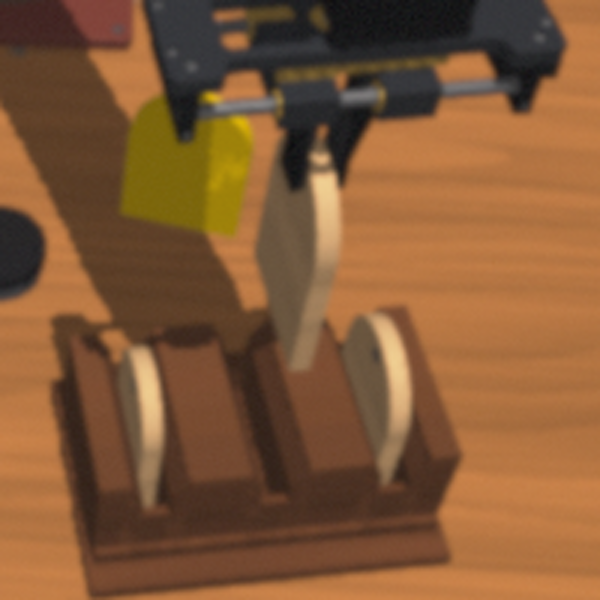

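View pics/g2.png

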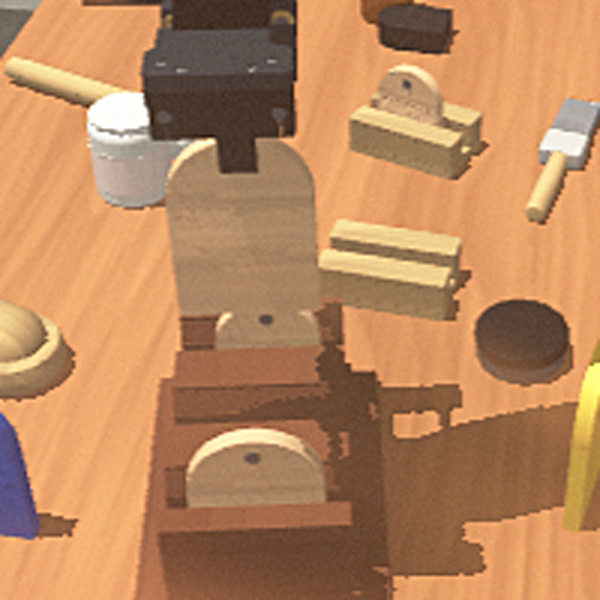

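View pics/e_wrist.png

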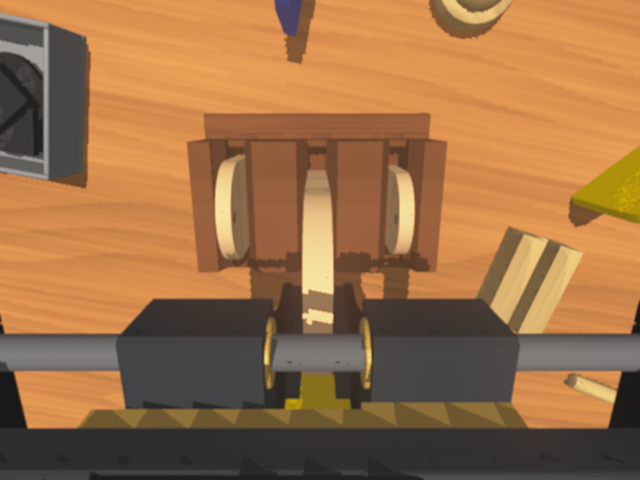

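```bash
cat > ov.py <<'E'
from h import *
def overlay(p,c,yaw,zb,box,fx,fn,slot=(.5356,.190,.186)):
    ux=np.array([np.cos(yaw),np.sin(yaw),0]);uy=np.array([-ux[1],ux[0],0]);c=np.array([c[0],c[1],zb])
    pr=[(.045*np.cos(t),.085+.045*np.sin(t)) for t in np.linspace(0,np.pi,30)]+[(-.045,0),(.045,0)]
    x0,y0,x1,y1=box
    im=cv2.resize(p['color'][y0:y1,x0:x1],None,fx=fx,fy=fx,interpolation=cv2.INTER_CUBIC)
    def dr(P,col):
        q=np.array([(proj(p,X)-[x0,y0]+.5)*fx for X in P]);cv2.polylines(im,[np.round(q).astype(np.int32)],True,col,1,cv2.LINE_AA)
    for s,col in((.006,(0,255,0)),(-.006,(255,0,255))): dr([c+ux*a+uy*s+np.array([0,0,b]) for a,b in pr],col)
    sx=np.array([np.cos(slot[2]),np.sin(slot[2]),0]);sy=np.array([-sx[1],sx[0],0]);sc=np.array([slot[0],slot[1],0])
    dr([sc+sx*a+sy*b+[0,0,.024] for a,b in((.054,.009),(.054,-.009),(-.054,-.009),(-.054,.009))],(255,255,0))
    dr([sc+sx*a+sy*b+[0,0,.092] for a,b in((.059,.019),(.059,-.019),(-.059,-.019),(-.059,.019))],(0,255,255))
    cv2.imwrite(fn,im)
E
python3 - <<'E'
from ov import *
o=pickle.load(open('e.pkl','rb'))
for n,b in(('scene',(340,160,540,340)),('side',(200,170,380,350)),('wrist',(180,110,460,330))):
    overlay(o[n],(.535,.1903),.1847,.177,b,{'scene':3.5,'side':3.3,'wrist':2.7}[n],f'pics/ov_{n}.png')
E
```

```text
(no output)
```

View pics/ov_scene.png

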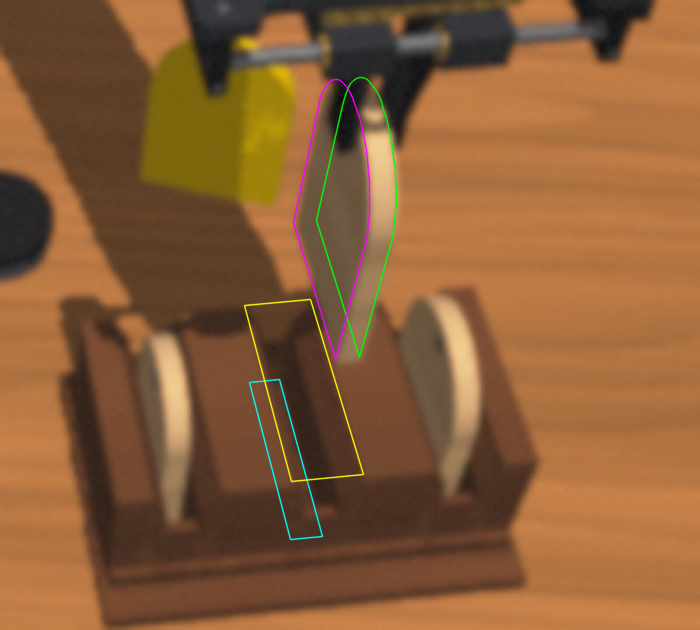

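View pics/ov_side.png

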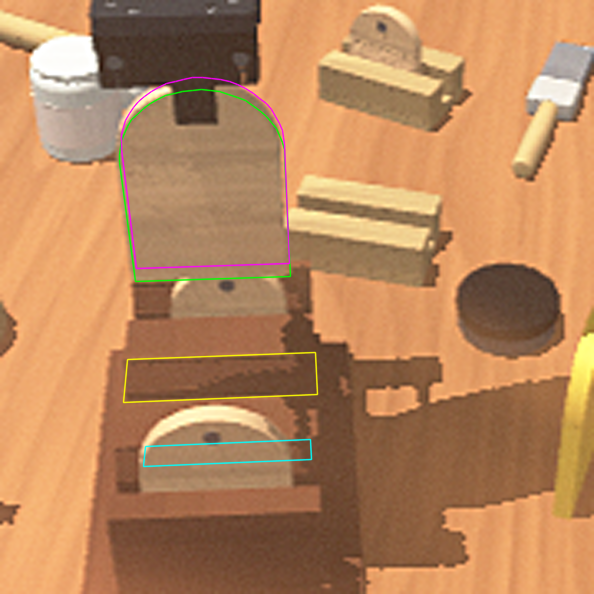

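View pics/ov_wrist.png

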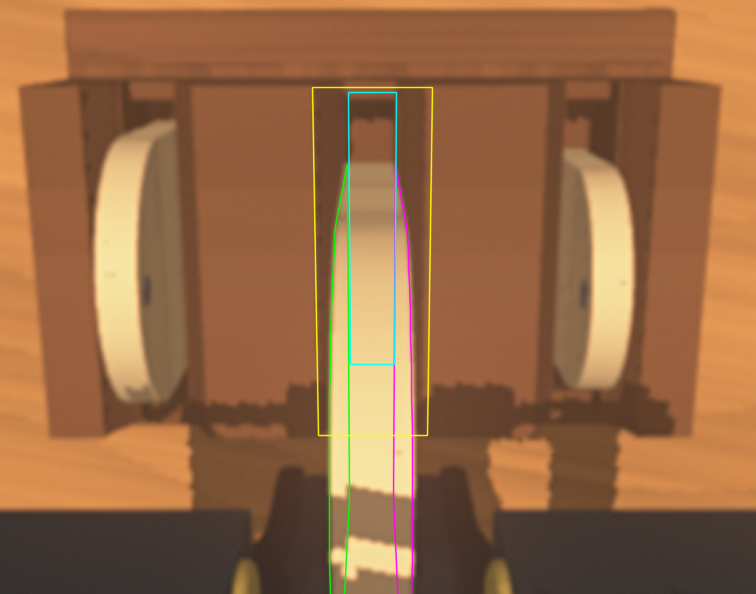

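The wrist overlay matches both template and slot, with lateral error under 1 mm. The scene overlay shows both shifted by a similar small bias, so they stay aligned relative to each other. I lower it in stages.

Call:
{"fn": "drive_tool", "kwargs": {
  "increments": [
    [0, 0, 0, 0.8, 0, 0, 0],
    [0, 0, 0, 1, 0, 0, 0],
    [0, 0, 0, 1, 0, 0, 0],
    [0, 0, 0, 1, 0, 0, 0],
    [0, 0, 0, 1, 0, 0, 0],
    [0, 0, 0, 1, 0, 0, 0],
    [0, 0, 0, 1, 0, 0, 0],
    [0, 0, 0, 1, 0, 0, 0],
    [0, 0, 0, 0.5, 0, 0, 0],
    [0, 0, 0, 0, 0, 0, 0]
  ]
}}

```text
clock: 11.75
ee_pos: [0.5348, 0.1902, 0.1763]
ee_rot: [-1.354, 1.569, -2.74]
ft_force: [-0.0, -1.0, -0.8]
finger_gap: 0.0116
```

Call:
{"fn": "drive_tool", "kwargs": {
  "increments": [
    [0, 0, 0, 0.4, 0, 0, 0],
    [0, 0, 0, 0.4, 0, 0, 0],
    [0, 0, 0, 0.4, 0, 0, 0],
    [0, 0, 0, 0.4, 0, 0, 0],
    [0, 0, 0, 0.4, 0, 0, 0],
    [0, 0, 0, 0.4, 0, 0, 0],
    [0, 0, 0, 0.4, 0, 0, 0],
    [0, 0, 0, 0.4, 0, 0, 0],
    [0, 0, 0, 0, 0, 0, 0],
    [0, 0, 0, 0, 0, 0, 0]
  ]
}}

```text
clock: 12.75
ee_pos: [0.5351, 0.1903, 0.1452]
ee_rot: [-1.363, 1.571, -2.749]
ft_force: [0.0, -0.3, -1.0]
finger_gap: 0.0116
```

```bash
python3 - <<'E'
from ov import *
o=snap(['scene','wrist'],'f')
s=bot.sense();print(s['clock'],s['ee_pos'],s['finger_gap'],s['ft_force'],s['torque'])
x,y,z=s['ee_pos']
for n,b in(('scene',(340,160,540,340)),('wrist',(180,110,460,330))):
    overlay(o[n],(x,y),.1847,z-.083,b,{'scene':3.5,'side':3.3,'wrist':2.7}[n],f'pics/ov2_{n}.png')
E
```

```text
12.85 [0.53529426 0.1903814  0.14546365] 0.0118210644471376 [-0.11279963  0.18894886 -1.31465575] [-0.01113124  0.13858464  0.00077806]
```

View pics/ov2_scene.png

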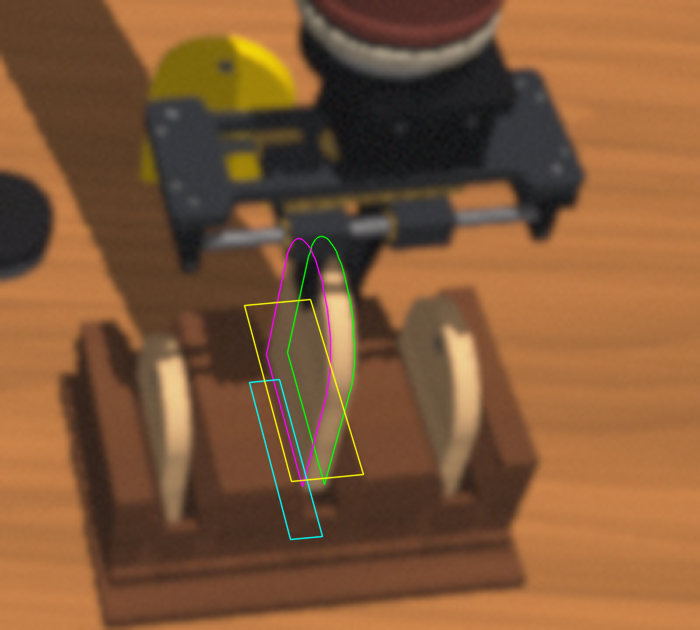

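View pics/ov2_wrist.png

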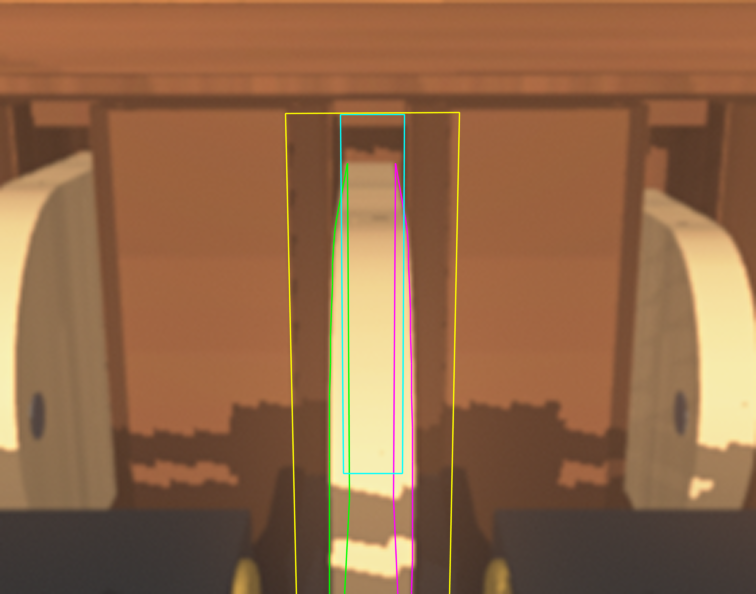

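The template is already 12 mm into the straight part of the slot, with no contact force and well centred. Continuing down to near the floor, then creeping.

Call:
{"fn": "drive_tool", "kwargs": {
  "increments": [
    [0, 0, 0, 0.4, 0, 0, 0],
    [0, 0, 0, 0.4, 0, 0, 0],
    [0, 0, 0, 0.4, 0, 0, 0],
    [0, 0, 0, 0.4, 0, 0, 0],
    [0, 0, 0, 0.4, 0, 0, 0],
    [0, 0, 0, 0.4, 0, 0, 0],
    [0, 0, 0, 0.4, 0, 0, 0],
    [0, 0, 0, 0.4, 0, 0, 0],
    [0, 0, 0, 0.2, 0, 0, 0],
    [0, 0, 0, 0, 0, 0, 0]
  ]
}}

```text
clock: 13.85
ee_pos: [0.535, 0.1903, 0.1109]
ee_rot: [-1.451, 1.57, -2.837]
ft_force: [-0.2, -0.1, -0.7]
finger_gap: 0.0117
```

Call:
{"fn": "drive_tool", "kwargs": {
  "increments": [
    [0, 0, 0, 0.1, 0, 0, 0],
    [0, 0, 0, 0.1, 0, 0, 0],
    [0, 0, 0, 0.05, 0, 0, 0],
    [0, 0, 0, 0.05, 0, 0, 0],
    [0, 0, 0, 0, 0, 0, 0],
    [0, 0, 0, 0, 0, 0, 0],
    [0, 0, 0, 0, 0, 0, 0],
    [0, 0, 0, 0, 0, 0, 0],
    [0, 0, 0, 0, 0, 0, 0],
    [0, 0, 0, 0, 0, 0, 0]
  ]
}}

```text
clock: 14.85
ee_pos: [0.5352, 0.1903, 0.1083]
ee_rot: [-3.032, 1.571, 1.866]
ft_force: [0.0, 0.1, -0.6]
finger_gap: 0.0122
```

Call:
{"fn": "drive_tool", "kwargs": {
  "increments": [
    [0, 0, 0, 0.05, 0, 0, 0],
    [0, 0, 0, 0.05, 0, 0, 0],
    [0, 0, 0, 0.05, 0, 0, 0],
    [0, 0, 0, 0, 0, 0, 0],
    [0, 0, 0, 0, 0, 0, 0],
    [0, 0, 0, 0, 0, 0, 0],
    [0, 0, 0, 0, 0, 0, 0],
    [0, 0, 0, 0, 0, 0, 0],
    [0, 0, 0, 0, 0, 0, 0],
    [0, 0, 0, 0, 0, 0, 0]
  ]
}}

```text
clock: 15.85
ee_pos: [0.5353, 0.1905, 0.1072]
ee_rot: [1.94, 1.57, 0.554]
ft_force: [-1.9, -0.9, 4.6]
finger_gap: 0.0117
```

Contact at TCP z 0.107 with 4.6 N, matching the expected floor. I open partly and retreat upward.

Call:
{"fn": "drive_tool", "kwargs": {
  "increments": [
    [0, 0, 0, 0, 0, 0, 20],
    [0, 0, 0, 0, 0, 0, 30],
    [0, 0, 0, 0, 0, 0, 35],
    [0, 0, 0, 0, 0, 0, 35],
    [0, 0, 0, 0, 0, 0, 35],
    [0, 0, 0, 0, 0, 0, 35],
    [0, 0, 0, -0.5, 0, 0, 35],
    [0, 0, 0, -1, 0, 0, 35],
    [0, 0, 0, -1.5, 0, 0, 35],
    [0, 0, 0, -2, 0, 0, 35]
  ]
}}

```text
clock: 16.85
ee_pos: [0.535, 0.1903, 0.158]
ee_rot: [-1.471, 1.57, -2.857]
ft_force: [0.3, -0.1, 1.0]
finger_gap: 0.0306
```

Call:
{"fn": "drive_tool", "kwargs": {
  "increments": [
    [0, 0, 0, -3, 0, 0, 35],
    [0, 0, 0, -3, 0, 0, 35],
    [0, 0, 0, -3, 0, 0, 35],
    [0, 0, 0, -3, 0, 0, 35],
    [0, 0, 0, -3, 0, 0, 35],
    [0, 0, 0, -3, 0, 0, 35],
    [0, 0, 0, -2, 0, 0, 35],
    [0, 0, 0, -1, 0, 0, 35],
    [0, 0, 0, 0, 0, 0, 35],
    [0, 0, 0, 0, 0, 0, 35]
  ]
}}

```text
clock: 17.85
ee_pos: [0.5349, 0.1902, 0.3661]
ee_rot: [-1.343, 1.57, -2.729]
ft_force: [0.8, 0.3, -0.1]
finger_gap: 0.0307
```

```bash
python3 - <<'E'
from ov import *
o=snap(['scene','side','wrist'],'g')
s=bot.sense();print(s['clock'],s['ee_pos'],s['finger_gap'],s['ft_force'])
for n,b in(('scene',(340,160,540,340)),('side',(200,170,380,350)),('wrist',(180,110,460,330))):
    overlay(o[n],(.5353,.1905),.1847,.024,b,{'scene':3.5,'side':3.3,'wrist':2.7}[n],f'pics/ov3_{n}.png')
for n in o:
  for l in ['half_sole','heel']: print(n,l,[(np.round(d['xy'],1).tolist(),round(d['confidence'],2)) for d in bot.tip_of(o[n],l)])
E
```

```text
18.0 [0.53475712 0.19017723 0.36554361] 0.030681915494702592 [-0.3977166  -0.32268946 -0.13049365]
scene half_sole [([399.7, 212.2], 0.91), ([202.9, 173.6], 0.82), ([454.4, 395.4], 0.78), ([266.5, 323.5], 0.7), ([416.9, 293.0], 0.6)]
scene heel [([192.8, 262.7], 0.65)]
side half_sole [([263.5, 228.6], 0.63), ([373.8, 311.3], 0.63)]
side heel [([319.6, 195.3], 0.59)]
wrist half_sole [([315.4, 184.0], 0.95), ([557.2, 164.3], 0.9), ([302.9, 14.8], 0.83), ([315.3, 328.7], 0.75)]
wrist heel []
```

View pics/ov3_scene.png

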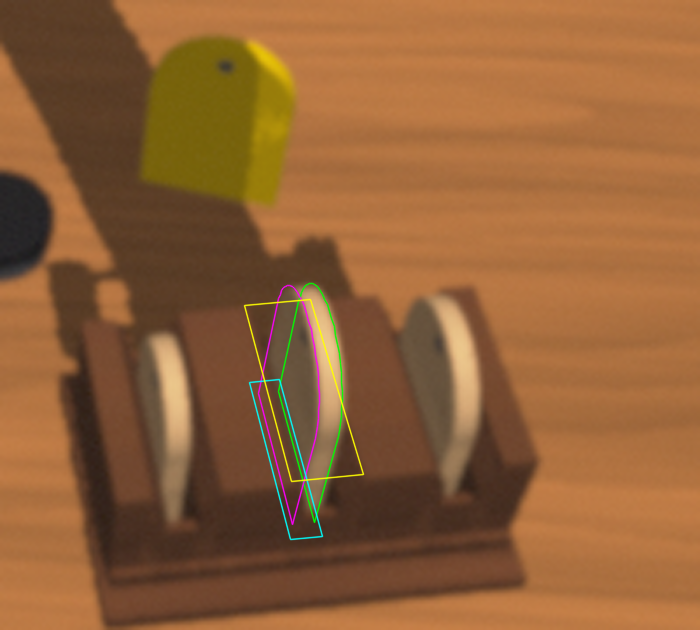

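View pics/ov3_side.png

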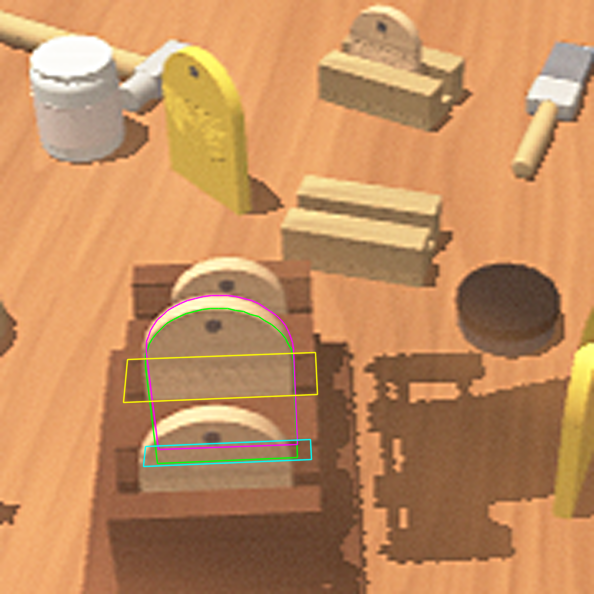

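View pics/ov3_wrist.png

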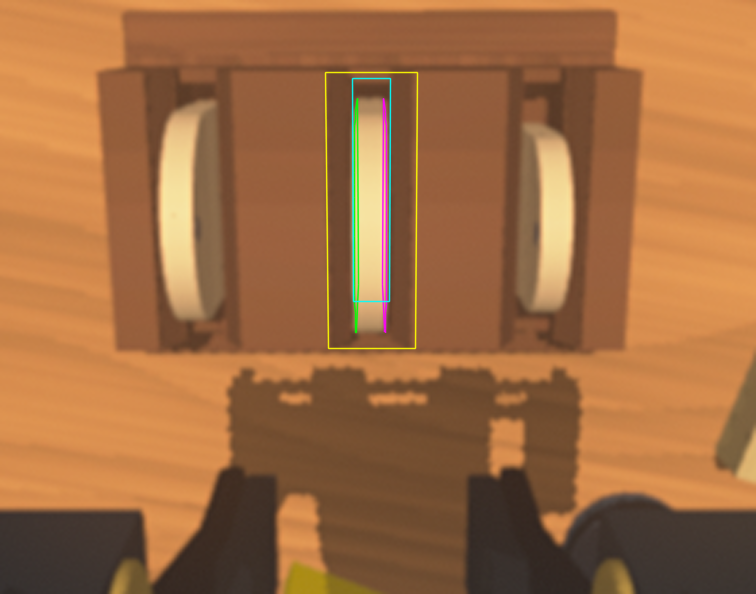

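The template stands upright in the empty slot: outline and overlay agree within about 1–2 mm in all views. The heel is still in its block at side-view pixel (318,185), and the gripper is clear. Handing in.

```bash
python3 - <<'E'
from plant import bot
print(bot.hand_in())
E
```

```text
the job is handed in; nothing more can be done
None
```

I took the plain plywood half-sole template out of its pale block and lowered it straight end down into the rack's empty middle slot. It touched the floor at tool height 0.107 m with about 4.6 N. I then opened the gripper part way, drew it straight up clear, and handed in at about 18 s. The hand-in gives no verdict.

**Final checks:**
- **Template:** in all three camera views the half-sole stands upright in the slot. Its outline is within about 1–2 mm of the expected pose on the slot floor.
- **Heel:** it still stands in its own block, and its detected position moved only a few pixels.
- **Gripper:** it is well above the rack with about zero force.

**What disagreed:**
- **Scene camera:** it placed both the slot and the template about 1–2 mm (up to 3–4 mm at one slot edge) to the +y side of where the wrist camera did. The shift was similar for both, so I went by the wrist view.
- **First slot detection:** in the first side picture the network took the heel's block for the slot floor, at low confidence. I ignored it.
- **Last pictures:** the network did not report the placed template in the side view or the heel in the wrist view, so I checked them by eye (heel also detected in the scene and side views).

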